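# Scan the stock code of the green-stickered jar

### The arm

A 6-joint arm with a two-finger parallel gripper is mounted at the origin on a cart in front of the work surface, level with it; the furniture and walls round the work are solid. World frame = base frame: x ahead of the robot, y to its left, z up, the work surface at z = 0. Lengths are in m, angles in rad, forces in N, time in s.
With the tool pointing down it reaches from about 0.3 to 0.75 m from the base axis. Payload 8.5 kg.
Tool frame: the origin (TCP) lies midway between the tips of the shut fingers; the grasp point (between the pads) lies 19 mm behind it; z points along the fingers, y is the direction in which the jaws open and shut (so a half turn about z gives the same grasp; the last joint's range is limited). The gripper opens to 85 mm and grips with 20 to 120 N. Pads are 22 mm wide; open, the fingers measure 114 mm over their backs; the gripper's body (76 mm by 85 mm) begins 54 mm behind the grasp point. The pads swing forward as they close: fully open they stand 13 mm farther back than shut.
Start: joints at [-1.521, 0.381, 1.297, -0, 1.464, -0.215], TCP at [0.144, -0.531, 0.231] pointing down, gripper open.
Joint ranges: [-3.11, 3.11], [-0.89, 2.33], [0.22, 2.48], [-1.42, 4.56], [0.17, 2.85], [-2.88, 2.88]. Speed limits (rad/s): [2.39, 2.39, 3.14, 3.14, 3.14, 3.14].

### API

Orientations are given as a unit quaternion [x, y, z, w].
In Python, from station import manip gives the robot as it stands.
- The arm moves only by the tool drive_tool, never from a script. Its argument "rows" is a list of rows, each an object of numbers: "x", "y", "z": the shift along the tool's x, y, z in m; "rx", "ry", "rz": the turn, a rotation vector about the tool's x, y, z in degrees; "grip": the opening, from 0 (shut) to 1 (fully open). A call has 1 to 12 rows; each row is the pose to reach, as a shift and turn from the pose commanded when the call began, along the tool's axes at that moment; what a row does not reach only later rows make up. A row lasts 1/12 s, in which the tool goes at most 41.7 mm and 7.16 degrees, less where a joint would pass 70% of its speed; a pose out of reach is approached as far as the arm can. A call with a gripper value outside its range is refused whole. The fingers move at their own pace and stop on an object; "squeeze" is the grip in N (left out, the last holds). Time passes only in rows, so rows that repeat a pose let the fingers close. It gives the time, the measured TCP pose, the force and the opening at its end, in the units of the state.
- manip.read_state(): the state, without advancing time (a new reading comes with each control period).
- manip.camera(name): name is "scene" or "top"; returns (picture, depth): 400x640x3 uint8, blue, green, red; 400x640 float32, m along the optical axis (not along the pixel's ray), 0 where there is no reading.
- manip.camera_model(name): a dict with "K" (3x3 intrinsics, pixels), "world_from_camera" (4x4, takes a point from camera to world coordinates). Camera axes: x right, y up, looking along -z (the intrinsics and any distortion apply to the point x, -y, -z); pixel columns grow to the right and rows downward; lengths in m; the calibration is good to about 2 mm. A picture is of the moment at which its call begins. camera_model takes no time and is no camera call.
- manip.job_done(): hands the job in, once; it reports no verdict.
Trained networks look in the newest picture that a camera, given by its name, has taken for a name from the list of things; names that differ only in an ending like _2 or _b are one class to them, and where a whole thing is asked for, a point or a joint stands for the part that bears it (a point fixed in the world has none). Each returns a list of dicts, best first, with "p" (0 to 1); they miss things now and then, are a little off and sometimes report something else, mostly with a low value. They report only what shows in the picture. A call takes as long as a camera call. They do not tell look-alikes from the thing itself.
- manip.look_for(camera, thing): "bbox" ([centre column, centre row, width, height] in pixels, round what is visible of it).
- manip.tip_of(camera, thing): "centre" ([column, row] in pixels: a listed point, or the origin of a listed thing).
The state is a dict: "time": time; "joints": joint angles; "joint_vel": joint speeds; "effort": joint torques, N m; "tool_pos": TCP position; "eef_rot": TCP orientation; "contact_force": force on the tool from outside, world axes, zero at the start; "torque": the same for the moment, N m; "finger_gap": finger opening in m.
Only numpy, scipy, OpenCV 4.12 (cv2) and the standard library are available. Lean on these libraries where they do the work, as an engineer would, in place of code of your own. Each camera call takes 0.05 s, during which the arm holds its last target. There are 200 camera calls.

### The job

Pick up the orange hand scanner and hold it upright and still for two seconds with its window straight above the bar code on the lid of the jar with the green sticker, about 5 cm above the lid, with the long side of the scanner's head running across the bars (along the row of bars). Then stand it gently back, upright, on the middle of its black pad and let go. Do not read the code of the blue-stickered jar, and do not shift either of these jars.

Things in the scene. Friction and masses are not known exactly. Their poses are not given: they have to be found in the camera images.
- scanner: Upright orange scanner, 125 mm tall, 0.16 kg. Grey head at the foot 60 (x) x 40 (y) x 30 mm, shoulder to 44 mm, then a straight handle 38 (x) x 28 (y) mm to the top: grip it across y, about 95 mm above the foot. Origin: centre of the underside, the reading window, which looks along -z; z up the handle. Scan line along x, the head's long side, either way round. Reads 25 to 80 mm off, best at 50.
- pad: Black rubber charging pad, fixed to the table, 120 (x) x 100 (y) mm, 6 mm thick. Origin: centre of its underside, on the table (z up); the scanner stands on its top, 6 mm above the origin.
- jar_green: The jar to read: white, 48 mm across, 46 mm high, loose, round green sticker on the lid with a white field 34 (x) x 20 (y) mm of black bars. Origin: centre of the underside, z up; the code's centre is 47 mm above it. Each bar runs along y; the row of bars, so the proper scan line, along x (either way round). A third jar with a bare lid plays no part; the three swap places.
- jar_blue: The same kind of jar, 48 mm across, 42 mm high, loose, with a blue sticker and its own bar code 43 mm above the origin. Not to be read. Origin and axes as for the green one.
Mind the look-alikes: they are no part of the job. What is shaped like the scanner but purple or turquoise is not meant.

How it is judged:
By the outcome, as a careful person would: the job done as asked, in the order asked, and still so for the second after the job is handed in, with the robot touching nothing.
It also fails if it takes over 48 s, if anything falls off the work surface, if the arm or the gripper's body presses on something with over 40 N, if the wrist force passes 120 N, or if a joint passes its speed limit or range.

## Working session

There is one attempt and no reset: what is moved stays moved. The work goes in short steps, Python scripts to look and compute and a tool call to move; the robot and the scene stay as the last step left them, time stands still between calls to the robot, and variables do not carry over. Pictures are saved under pics/ and viewed, about 8 in all and at most 12, crops included, and the job is handed in when it is done.

Besides the shell and the picture viewer there is one more tool, called after "Emit:" as name([rows], argument=value, ...), one row to a line, values as JSON. drive_tool: Moves the arm, as the interface text tells. Its arguments: {"type":"object","properties":{"rows":{"type":"array"},"squeeze":{"type":"number"}},"required":["rows"]}

```bash
ls; mkdir -p pics; python3 - <<'E'
from station import manip
import cv2, numpy as np
for n in ("scene","top"):
    im,d=manip.camera(n); cv2.imwrite(f"pics/{n}0.png",im); np.save(f"pics/{n}0.npy",d)
    m=manip.camera_model(n); print(n,{k:np.round(v,3).tolist() if not isinstance(v,str) else v for k,v in m.items()})
    for t in ("scanner","pad","jar_green","jar_blue"):
        for r in manip.look_for(n,t)[:4]: print(t,np.round(r["bbox"],0),round(r["p"],2))
        print(' tip',[(np.round(r["centre"],0),round(r["p"],2)) for r in manip.tip_of(n,t)[:4]])
print(manip.read_state())
E
```

```text
pics
scene {'K': [[446.494, 0.0, 317.802], [0.0, 446.494, 204.688], [0.0, 0.0, 1.0]], 'world_from_camera': [[-0.811, 0.242, -0.533, 0.046], [-0.586, -0.355, 0.729, 0.719], [-0.013, 0.903, 0.429, 0.461], [0.0, 0.0, 0.0, 1.0]]}
scanner [374. 171.  22.  55.] 0.92
scanner [389. 152.  18.  45.] 0.67
scanner [330. 159.  23.  47.] 0.59
 tip [(array([375., 194.]), 0.9), (array([385., 175.]), 0.66), (array([329., 180.]), 0.6)]
pad [372. 194.  51.  22.] 0.83
 tip [(array([374., 192.]), 0.72), (array([373., 194.]), 0.58)]
jar_green [247. 287.  32.  43.] 0.97
 tip [(array([248., 296.]), 0.63)]
jar_blue [321. 222.  20.  29.] 0.81
 tip [(array([322., 230.]), 0.86)]
top {'K': [[461.754, 0.0, 318.377], [0.0, 461.754, 199.19], [0.0, 0.0, 1.0]], 'world_from_camera': [[0.013, 0.978, -0.208, 0.309], [-1.0, 0.014, 0.001, -0.02], [0.004, 0.208, 0.978, 1.385], [0.0, 0.0, 0.0, 1.0]]}
scanner [380. 218.  16.  24.] 0.93
scanner [422. 208.  21.  26.] 0.9
scanner [384. 172.  24.  25.] 0.81
 tip [(array([416., 207.]), 0.76), (array([381., 218.]), 0.59), (array([381., 174.]), 0.59)]
pad [377. 220.  40.  46.] 0.69
[... 182 characters left out ...]
ay([299., 217.]), 0.57)]
{'time': 0.9, 'joints': array([-1.52129398e+00,  3.80594348e-01,  1.29738096e+00,  2.28328098e-05,
        1.46359811e+00, -2.15299609e-01]), 'joint_vel': array([ 0.00011501, -0.00178598,  0.00108553,  0.00042167,  0.00070394,
       -0.00102712]), 'effort': array([ 1.21499113e-03, -4.48318863e+01, -2.31461799e+01, -1.62747324e-05,
        6.14661221e-04, -1.47818389e-05]), 'tool_pos': array([ 0.14394823, -0.53081887,  0.23133187]), 'eef_rot': array([9.91247948e-01, 1.32013276e-01, 1.05157647e-05, 1.05216496e-05]), 'contact_force': array([ 1.0688667 , -0.11643156, -0.66074608]), 'torque': array([0.03178392, 0.03068565, 0.03187921]), 'finger_gap': 0.08576435788379841}
```

```bash
python3 - <<'E'
import cv2, numpy as np
s=cv2.imread("pics/scene0.png"); t=cv2.imread("pics/top0.png")
a=cv2.resize(s[120:330,200:440],None,fx=2.4,fy=2.4,interpolation=3)
cv2.imwrite("pics/a.png",cv2.resize(s[110:330,180:480],(800,587),interpolation=3))
cv2.imwrite("pics/b.png",cv2.resize(t[130:290,190:450],(800,492),interpolation=3))
E
```

```text
(no output)
```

View pics/a.png

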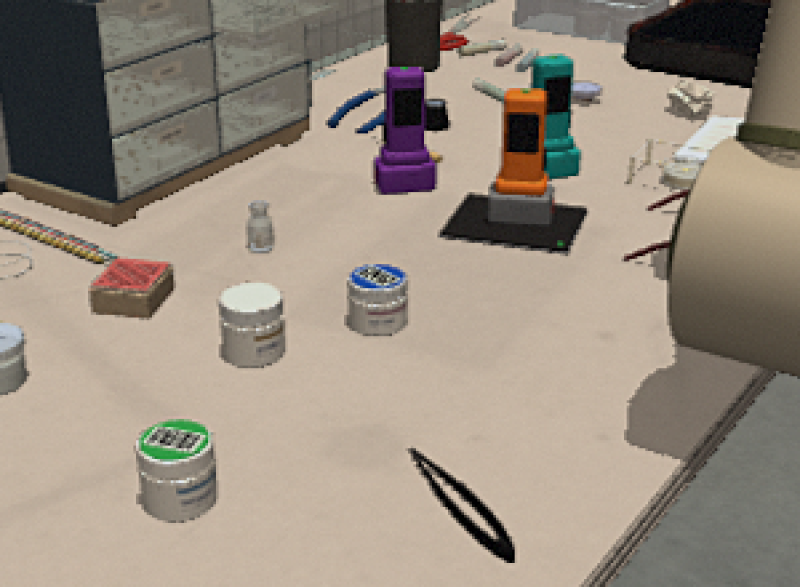

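View pics/b.png

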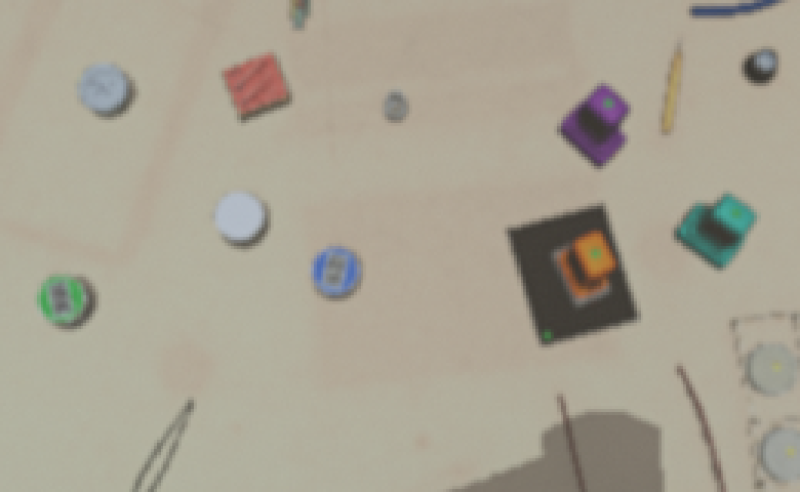

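```bash
cat > h.py <<'E'
import cv2, numpy as np
from station import manip
def cam(n):
    m=manip.camera_model(n); T=np.array(m["world_from_camera"]); return np.array(m["K"]),T
def proj(n,P):
    K,T=cam(n); P=np.atleast_2d(P); c=(P-T[:3,3])@T[:3,:3]; c=c*[1,-1,-1]
    q=c@K.T; return q[:,:2]/q[:,2:]
def back(n,uv,z):
    K,T=cam(n); uv=np.atleast_2d(uv).astype(float)
    r=np.c_[uv,np.ones(len(uv))]@np.linalg.inv(K).T*[1,-1,-1]; r=r@T[:3,:3].T
    s=(z-T[2,3])/r[:,2]; return T[:3,3]+r*s[:,None]
def rect(n,im,c,z,half,N=300):
    # image right = -y world, up = +x
    g=np.linspace(-half,half,N); Y,X=np.meshgrid(c[1]-g,c[0]-g)
    P=np.stack([X,Y,np.full_like(X,z)],-1).reshape(-1,3)
    uv=proj(n,P).reshape(N,N,2).astype(np.float32)
    return cv2.remap(im,uv[...,0],uv[...,1],cv2.INTER_CUBIC)
E
python3 - <<'E'
from h import *
I={n:cv2.imread(f"pics/{n}0.png") for n in("scene","top")}; D={n:np.load(f"pics/{n}0.npy") for n in I}
def mask(n,lo,hi,box):
    h=cv2.cvtColor(I[n],cv2.COLOR_BGR2HSV); m=cv2.inRange(h,lo,hi); z=np.zeros_like(m); c,r,w,hh=box
    z[r-hh:r+hh,c-w:c+w]=m[r-hh:r+hh,c-w:c+w]; return z
def cloud(n,m):
    K,T=cam(n); v,u=np.nonzero(m); d=D[n][v,u]; ok=d>0;u,v,d=u[ok],v[ok],d[ok]
    p=np.c_[(u-K[0,2])/K[0,0]*d,-(v-K[1,2])/K[1,1]*d,-d]; return p@T[:3,:3].T+T[:3,3]
for n,b in(("scene",(247,280,22,25)),("top",(211,228,15,15))):
    m=mask(n,(45,90,50),(80,255,255),b); pts=cv2.findNonZero(m); (c,ax,a)=cv2.minAreaRect(cv2.convexHull(pts))
    e=cv2.fitEllipse(cv2.convexHull(pts)); print("green",n,np.round(back(n,e[0],.0465),4), np.round(np.median(cloud(n,m),0),4))
for n,b in(("scene",(321,215,20,20)),("top",(299,218,14,14))):
    m=mask(n,(100,100,60),(125,255,255),b);e=cv2.fitEllipse(cv2.convexHull(cv2.findNonZero(m))); print("blue",n,np.round(back(n,e[0],.0425),4))
for n,b in(("scene",(374,171,16,32)),("top",(381,217,14,16))):
    m=mask(n,(5,130,60),(20,255,255),b); p=cloud(n,m); t=p[p[:,2]>.118]; print("orange",n,len(p),np.round(p[:,2].max(),3),len(t),np.round(t.mean(0),4),np.round(p.mean(0),4))
# pad in top: dark
K=mask("top",(0,0,0),(179,255,85),(376,219,25,26)); 
cs=max(cv2.findContours(K,0,1)[0],key=cv2.contourArea); P=back("top",cs[:,0],.006)[:,:2].astype(np.float32)*1000
print("pad",cv2.minAreaRect(P))
G=back("top",[212,228],.0465)[0]; S=back("top",[382,213],.125)[0]
print(G,S)
o=[rect("scene",I["scene"],G,.0465,.03),rect("top",I["top"],G,.0465,.03)]
PC=cv2.minAreaRect(P)[0]; PC=[PC[0]/1000,PC[1]/1000]
o2=[rect("top",I["top"],PC,.125,.07),rect("top",I["top"],PC,.03,.07)]
o3=[rect("scene",I["scene"],PC,.03,.07),rect("scene",I["scene"],PC,.125,.07)]
w=np.hstack([np.vstack([cv2.resize(a,(266,266)) for a in x]) for x in(o,o2,o3)])
cv2.imwrite("pics/c.png",w)
E
```

```text
green scene [[0.5041 0.2971 0.0465]] [0.5049 0.2974 0.0455]
green top [[0.5063 0.2948 0.0465]] [0.5059 0.2889 0.0457]
blue scene [[0.5357 0.0377 0.0425]]
blue top [[0.5386 0.0355 0.0425]]
orange scene 461 0.131 110 [ 0.5367 -0.1935  0.1255] [ 0.5352 -0.1928  0.0794]
orange top 191 0.14 121 [ 0.5399 -0.2008  0.1292] [ 0.5405 -0.1999  0.1008]
pad ((544.7215576171875, -196.1436309814453), (114.20020294189453, 95.59683990478516), 15.986420631408691)
[0.50352305 0.28741663 0.0465    ] [ 0.54068965 -0.1990344   0.125     ]
```

View pics/c.png

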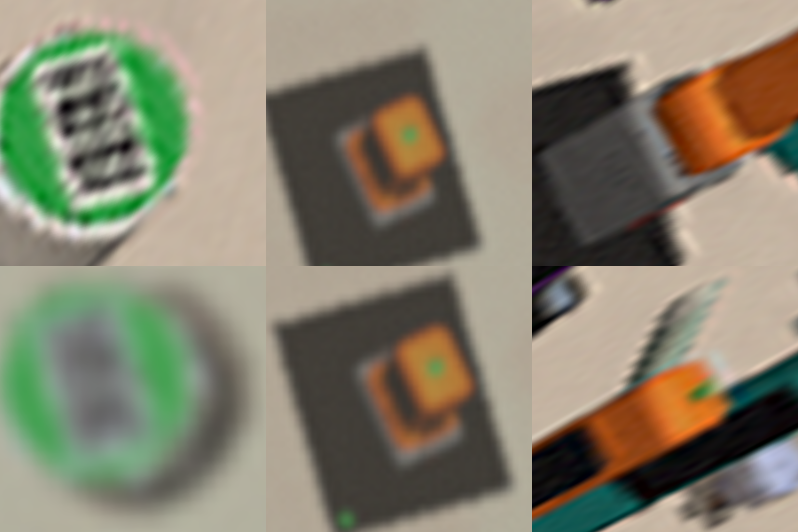

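```bash
cat > fit.py <<'E'
from h import *
from scipy.optimize import minimize
def omask(im,box):
    c,r,w,h=box; b=im[r-h:r+h,c-w:c+w]; b=cv2.resize(b,None,fx=6,fy=6,interpolation=cv2.INTER_CUBIC)
    m=cv2.inRange(cv2.cvtColor(b,cv2.COLOR_BGR2HSV),(3,120,50),(24,255,255))
    m=cv2.morphologyEx(m,cv2.MORPH_CLOSE,np.ones((61,61),np.uint8)) if w<20 else m
    return m,(c-w,r-h)
def boxpts(hx,hy,z): return [(sx*hx,sy*hy,z) for sx in(-1,1) for sy in(-1,1)]
def model(n,p,z0,shape,off,k=.9):
    x,y,a=p; R=np.array([[np.cos(a),-np.sin(a),0],[np.sin(a),np.cos(a),0],[0,0,1]])
    out=np.zeros(shape,np.uint8)
    for pts in (boxpts(.019,.014,.044)+boxpts(.019,.014,.125), boxpts(.03*k,.02*k,.030)+boxpts(.019,.014,.044)):
        q=proj(n,np.array(pts)@R.T+[x,y,z0]); q=((q-off+.5)*6-.5)
        cv2.fillConvexPoly(out,cv2.convexHull(np.round(q*16).astype(np.int32)),255,shift=4)
    return out
def fit(n,im,box,p0,z0):
    m,off=omask(im,box)
    def cost(p):
        a=model(n,p[:3]*[1e-3,1e-3,1e-2],z0,m.shape,off,p[3]/10)>0; b=m>0
        return 1-(a&b).sum()/(a|b).sum()
    best=min((minimize(cost,[p0[0]*1e3,p0[1]*1e3,a*100,8.5],method="Nelder-Mead",options=dict(initial_simplex=np.array([p0[0]*1e3,p0[1]*1e3,a*100,8.5])+np.vstack([np.zeros(4),np.diag([6,6,12,1])]))) for a in p0[2]),key=lambda r:r.fun)
    return np.round([best.x[0]/1e3,best.x[1]/1e3,np.degrees(best.x[2]/100),best.x[3]/10,best.fun],4),m,off
E
python3 - <<'E'
from fit import *
for n,b in(("scene",(374,171,16,34)),("top",(382,217,14,16))):
    print(n,fit(n,cv2.imread(f"pics/{n}0.png"),b,(.54,-.197,(.2,.45)),.006)[0])
E
```

```text
scene [ 0.5392 -0.2045 17.5879  1.051   0.3437]
top [ 0.5442 -0.2004 31.3251  0.8077  0.1794]
```

```bash
python3 - <<'E'
from fit import *
o=[]
for n,b,p in(("scene",(374,171,16,34),(.539,-.197,.4)),("top",(382,217,14,16),(.542,-.199,.42))):
    im=cv2.imread(f"pics/{n}0.png"); m,off=omask(im,b); a=model(n,p,.006,m.shape,off)
    c,r,w,h=b; e=cv2.resize(im[r-h:r+h,c-w:c+w],None,fx=6,fy=6,interpolation=3)
    x=e.copy()
    cv2.drawContours(x,cv2.findContours(m,0,1)[0],-1,(255,0,0),1); cv2.drawContours(x,cv2.findContours(a,0,1)[0],-1,(0,255,0),1)
    x=np.hstack([e,x]); o.append(cv2.copyMakeBorder(x,0,408-x.shape[0],0,0,0))
cv2.imwrite("pics/d.png",np.hstack(o))
E
```

```text
(no output)
```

View pics/d.png

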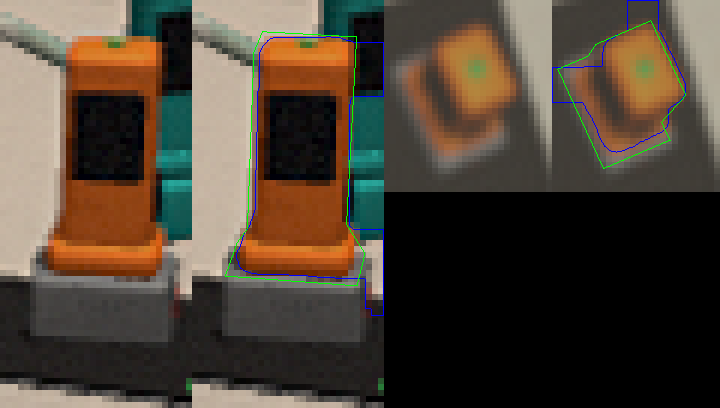

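```bash
python3 - <<'E'
s=open("fit.py").read()
a=s.index("    m=cv2.morphologyEx"); b=s.index("    return m,(c-w")
s=s[:a]+"""    k=max(cv2.findContours(m,cv2.RETR_EXTERNAL,cv2.CHAIN_APPROX_NONE)[0],key=cv2.contourArea)
    m=cv2.drawContours(np.zeros_like(m),[k],-1,255,-1); m=cv2.copyMakeBorder(m,60,60,60,60,cv2.BORDER_CONSTANT,value=0)
    m=cv2.morphologyEx(m,cv2.MORPH_CLOSE,cv2.getStructuringElement(cv2.MORPH_ELLIPSE,(41,41)))[60:-60,60:-60]
"""+s[b:]
open("fit.py","w").write(s)
from fit import *
for n,b in(("scene",(374,171,20,40)),("top",(382,217,16,18))):
    print(n,fit(n,cv2.imread(f"pics/{n}0.png"),b,(.54,-.197,(.2,.45)),.006)[0])
E
```

```text
scene [ 0.5402 -0.2011 28.9617  0.8023  0.0627]
top [ 0.5424 -0.201  24.9829  0.7276  0.0587]
```

Emit:
drive_tool([
  {"x": 0.02, "y": -0.009, "z": 0, "rz": -1, "grip": 1},
  {"x": 0.055, "y": -0.025, "z": 0, "rz": -2, "grip": 1},
  {"x": 0.09, "y": -0.041, "z": 0.0, "rz": -3, "grip": 1},
  {"x": 0.125, "y": -0.057, "z": 0.0, "rz": -4, "grip": 1},
  {"x": 0.16, "y": -0.073, "z": 0.005, "rz": -5, "grip": 1},
  {"x": 0.195, "y": -0.089, "z": 0.01, "rz": -6, "grip": 1},
  {"x": 0.23, "y": -0.105, "z": 0.015, "rz": -7, "grip": 1},
  {"x": 0.265, "y": -0.121, "z": 0.02, "rz": -8, "grip": 1},
  {"x": 0.3, "y": -0.137, "z": 0.025, "rz": -9, "grip": 1},
  {"x": 0.335, "y": -0.153, "z": 0.03, "rz": -10, "grip": 1},
  {"x": 0.37, "y": -0.169, "z": 0.035, "rz": -11, "grip": 1},
  {"x": 0.405, "y": -0.185, "z": 0.04, "rz": -11.8, "grip": 1},
])

```text
invalid input
```

```bash
cat > go.py <<'E'
import sys,numpy as np
from station import manip
from scipy.spatial.transform import Rotation as R
s=manip.read_state(); r=R.from_quat(s["eef_rot"]); p=s["tool_pos"]
X=r.as_matrix()[:,0]; yaw=np.degrees(np.arctan2(X[1],X[0]))
print("t",round(s["time"],2),"p",np.round(p,4),"yaw",round(yaw,2),"zt",np.round(r.as_matrix()[:,2],4),"gap",round(s["finger_gap"],4),"F",np.round(s["contact_force"],1),"T",np.round(s["torque"],2),"q",np.round(s["joints"],2))
a=list(map(float,sys.argv[1:]))
for i in range(0,len(a),4):
    t=a[i:i+4]; print(t,"->",np.round(r.inv().apply(np.array(t[:3])-p),4),"rv",np.round(np.degrees((r.inv()*R.from_matrix(np.array([[np.cos(b:=np.radians(t[3])),np.sin(b),0],[np.sin(b),-np.cos(b),0],[0,0,-1]]).reshape(3,3))).as_rotvec()),2))
E
python3 go.py .541 -.201 .18 27 .541 -.201 .082 27
```

```text
t 0.9 p [ 0.1439 -0.5308  0.2313] yaw 15.17 zt [ 0. -0. -1.] gap 0.0858 F [ 1.1 -0.1 -0.7] T [0.03 0.03 0.03] q [-1.52  0.38  1.3   0.    1.46 -0.22]
[0.541, -0.201, 0.18, 27.0] -> [ 0.4695 -0.2144  0.0513] rv [  0.    -0.   -11.83]
[0.541, -0.201, 0.082, 27.0] -> [ 0.4695 -0.2144  0.1493] rv [  0.    -0.   -11.83]
```

Emit:
drive_tool([
  {"x": 0.02, "y": -0.009, "z": 0, "rx": 0, "ry": 0, "rz": -1, "grip": 1},
  {"x": 0.055, "y": -0.025, "z": 0, "rx": 0, "ry": 0, "rz": -2, "grip": 1},
  {"x": 0.09, "y": -0.041, "z": 0.0, "rx": 0, "ry": 0, "rz": -3, "grip": 1},
  {"x": 0.125, "y": -0.057, "z": 0.0, "rx": 0, "ry": 0, "rz": -4, "grip": 1},
  {"x": 0.16, "y": -0.073, "z": 0.005, "rx": 0, "ry": 0, "rz": -5, "grip": 1},
  {"x": 0.195, "y": -0.089, "z": 0.01, "rx": 0, "ry": 0, "rz": -6, "grip": 1},
  {"x": 0.23, "y": -0.105, "z": 0.015, "rx": 0, "ry": 0, "rz": -7, "grip": 1},
  {"x": 0.265, "y": -0.121, "z": 0.02, "rx": 0, "ry": 0, "rz": -8, "grip": 1},
  {"x": 0.3, "y": -0.137, "z": 0.025, "rx": 0, "ry": 0, "rz": -9, "grip": 1},
  {"x": 0.335, "y": -0.153, "z": 0.03, "rx": 0, "ry": 0, "rz": -10, "grip": 1},
  {"x": 0.37, "y": -0.169, "z": 0.035, "rx": 0, "ry": 0, "rz": -11, "grip": 1},
  {"x": 0.405, "y": -0.185, "z": 0.04, "rx": 0, "ry": 0, "rz": -11.8, "grip": 1},
])

```text
time: 1.9
tool_pos: [0.4877, -0.2447, 0.1912]
eef_rot: [0.972, 0.234, 0.0, 0.0]
contact_force: [0.1, -0.7, -0.4]
finger_gap: 0.0852
```

```bash
python3 go.py .541 -.201 .18 27 .541 -.201 .082 27
```

```text
t 1.9 p [ 0.4877 -0.2447  0.1912] yaw 27.02 zt [ 2.e-04 -2.e-04 -1.e+00] gap 0.0852 F [ 0.1 -0.7 -0.4] T [-0.03  0.04 -0.03] q [-0.68  0.41  1.38 -0.    1.36  0.42]
[0.541, -0.201, 0.18, 27.0] -> [ 0.0674 -0.0148  0.0112] rv [ 0.02 -0.01  0.02]
[0.541, -0.201, 0.082, 27.0] -> [ 0.0674 -0.0148  0.1092] rv [ 0.02 -0.01  0.02]
```

Emit:
drive_tool([
  {"x": 0.03, "y": -0.007, "z": 0, "rx": 0, "ry": 0, "rz": 0, "grip": 1},
  {"x": 0.06, "y": -0.013, "z": 0, "rx": 0, "ry": 0, "rz": 0, "grip": 1},
  {"x": 0.069, "y": -0.0155, "z": 0.003, "rx": 0, "ry": 0, "rz": 0, "grip": 1},
  {"x": 0.069, "y": -0.0155, "z": 0.015, "rx": 0, "ry": 0, "rz": 0, "grip": 1},
  {"x": 0.069, "y": -0.0155, "z": 0.035, "rx": 0, "ry": 0, "rz": 0, "grip": 1},
  {"x": 0.069, "y": -0.0155, "z": 0.055, "rx": 0, "ry": 0, "rz": 0, "grip": 1},
  {"x": 0.069, "y": -0.0155, "z": 0.075, "rx": 0, "ry": 0, "rz": 0, "grip": 1},
  {"x": 0.069, "y": -0.0155, "z": 0.095, "rx": 0, "ry": 0, "rz": 0, "grip": 1},
  {"x": 0.069, "y": -0.0155, "z": 0.105, "rx": 0, "ry": 0, "rz": 0, "grip": 1},
  {"x": 0.069, "y": -0.0155, "z": 0.109, "rx": 0, "ry": 0, "rz": 0, "grip": 1},
  {"x": 0.069, "y": -0.0155, "z": 0.109, "rx": 0, "ry": 0, "rz": 0, "grip": 1},
  {"x": 0.069, "y": -0.0155, "z": 0.109, "rx": 0, "ry": 0, "rz": 0, "grip": 1},
])

```text
time: 2.9
tool_pos: [0.5412, -0.2016, 0.0832]
eef_rot: [0.972, 0.233, 0.0, 0.0]
contact_force: [0.3, 0.3, 0.7]
finger_gap: 0.0853
```

```bash
python3 go.py .541 -.201 .082 27; python3 - <<'E'
from h import *
im,_=manip.camera("scene"); im2,_=manip.camera("top"); cv2.imwrite("pics/scene1.png",im); cv2.imwrite("pics/top1.png",im2)
o=np.hstack([cv2.resize(im[110:230,320:430],(550,600),interpolation=3),cv2.copyMakeBorder(cv2.resize(im2[185:250,360:410],(250,325),interpolation=3),0,275,0,0,0)])
cv2.imwrite("pics/e.png",o)
E
```

```text
t 2.9 p [ 0.5412 -0.2016  0.0832] yaw 26.96 zt [ 1.2e-03 -7.0e-04 -1.0e+00] gap 0.0853 F [0.3 0.3 0.7] T [-0.05 -0.07  0.03] q [-0.56  0.57  1.43  0.    1.13  0.54]
[0.541, -0.201, 0.082, 27.0] -> [ 0.0001 -0.0006  0.0012] rv [ 0.07 -0.04 -0.04]
```

View pics/e.png

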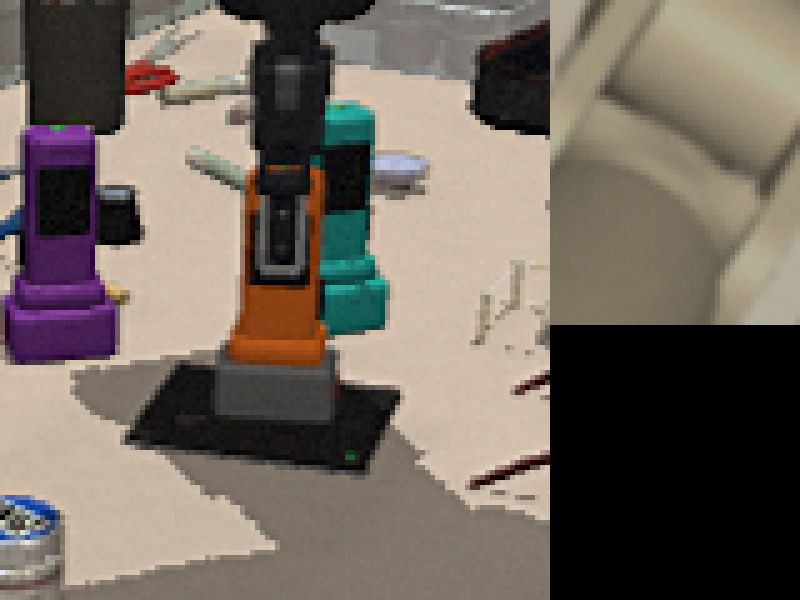

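Emit:
drive_tool([
  {"x": 0, "y": 0, "z": 0, "rx": 0, "ry": 0, "rz": 0, "grip": 0.7},
  {"x": 0, "y": 0, "z": 0, "rx": 0, "ry": 0, "rz": 0, "grip": 0.5},
  {"x": 0, "y": 0, "z": 0, "rx": 0, "ry": 0, "rz": 0, "grip": 0.4},
  {"x": 0, "y": 0, "z": 0, "rx": 0, "ry": 0, "rz": 0, "grip": 0.3},
  {"x": 0, "y": 0, "z": 0, "rx": 0, "ry": 0, "rz": 0, "grip": 0.2},
  {"x": 0, "y": 0, "z": 0, "rx": 0, "ry": 0, "rz": 0, "grip": 0.1},
  {"x": 0, "y": 0, "z": 0, "rx": 0, "ry": 0, "rz": 0, "grip": 0},
  {"x": 0, "y": 0, "z": 0, "rx": 0, "ry": 0, "rz": 0, "grip": 0},
  {"x": 0, "y": 0, "z": 0, "rx": 0, "ry": 0, "rz": 0, "grip": 0},
  {"x": 0, "y": 0, "z": 0, "rx": 0, "ry": 0, "rz": 0, "grip": 0},
  {"x": 0, "y": 0, "z": 0, "rx": 0, "ry": 0, "rz": 0, "grip": 0},
  {"x": 0, "y": 0, "z": 0, "rx": 0, "ry": 0, "rz": 0, "grip": 0},
], squeeze=40)

```text
time: 4.0
tool_pos: [0.541, -0.2013, 0.0825]
eef_rot: [0.972, 0.233, 0.0, 0.0]
contact_force: [0.5, -1.6, 3.5]
finger_gap: 0.0278
```

```bash
python3 go.py .541 -.201 .256 17
```

```text
t 4.0 p [ 0.541  -0.2013  0.0825] yaw 26.97 zt [ 5.e-04 -4.e-04 -1.e+00] gap 0.0278 F [ 0.5 -1.6  3.5] T [-0.13 -0.15  0.02] q [-0.56  0.57  1.44 -0.    1.13  0.54]
[0.541, -0.201, 0.256, 17.0] -> [ 1.000e-04 -2.000e-04 -1.735e-01] rv [ 0.03 -0.02  9.97]
```

Emit:
drive_tool([
  {"x": 0, "y": 0, "z": -0.003, "rx": 0, "ry": 0, "rz": 0, "grip": 0},
  {"x": 0, "y": 0, "z": -0.01, "rx": 0, "ry": 0, "rz": 0, "grip": 0},
  {"x": 0, "y": 0, "z": -0.023, "rx": 0, "ry": 0, "rz": 0, "grip": 0},
  {"x": 0, "y": 0, "z": -0.04, "rx": 0, "ry": 0, "rz": 0, "grip": 0},
  {"x": 0, "y": 0, "z": -0.06, "rx": 0, "ry": 0, "rz": 0, "grip": 0},
  {"x": 0, "y": 0, "z": -0.08, "rx": 0, "ry": 0, "rz": 0, "grip": 0},
  {"x": 0, "y": 0, "z": -0.1, "rx": 0, "ry": 0, "rz": 0, "grip": 0},
  {"x": 0, "y": 0, "z": -0.12, "rx": 0, "ry": 0, "rz": 0, "grip": 0},
  {"x": 0, "y": 0, "z": -0.14, "rx": 0, "ry": 0, "rz": 0, "grip": 0},
  {"x": 0, "y": 0, "z": -0.156, "rx": 0, "ry": 0, "rz": 0, "grip": 0},
  {"x": 0, "y": 0, "z": -0.168, "rx": 0, "ry": 0, "rz": 0, "grip": 0},
  {"x": 0, "y": 0, "z": -0.174, "rx": 0, "ry": 0, "rz": 0, "grip": 0},
])

```text
time: 5.0
tool_pos: [0.5409, -0.201, 0.258]
eef_rot: [0.972, 0.233, 0.001, 0.0]
contact_force: [-0.1, -0.7, -0.5]
finger_gap: 0.028
```

```bash
python3 go.py .525 0.05 .256 22 .505 .296 .256 17
```

```text
t 5.0 p [ 0.5409 -0.201   0.258 ] yaw 26.98 zt [ 1.2e-03 -7.0e-04 -1.0e+00] gap 0.028 F [-0.1 -0.7 -0.5] T [-0.02 -0.   -0.02] q [-0.56  0.41  1.17  0.    1.56  0.54]
[0.525, 0.05, 0.256, 22.0] -> [ 0.0998 -0.2309  0.0018] rv [ 0.07 -0.05  4.98]
[0.505, 0.296, 0.256, 17.0] -> [ 0.1935 -0.4592  0.0016] rv [ 0.06 -0.05  9.98]
```

Emit:
drive_tool([
  {"x": 0.002, "y": -0.005, "z": 0, "rx": 0, "ry": 0, "rz": 0, "grip": 0},
  {"x": 0.006, "y": -0.015, "z": 0, "rx": 0, "ry": 0, "rz": 0.5, "grip": 0},
  {"x": 0.013, "y": -0.031, "z": 0, "rx": 0, "ry": 0, "rz": 1, "grip": 0},
  {"x": 0.022, "y": -0.052, "z": 0, "rx": 0, "ry": 0, "rz": 1.5, "grip": 0},
  {"x": 0.032, "y": -0.076, "z": 0, "rx": 0, "ry": 0, "rz": 2, "grip": 0},
  {"x": 0.042, "y": -0.1, "z": 0, "rx": 0, "ry": 0, "rz": 2.5, "grip": 0},
  {"x": 0.052, "y": -0.124, "z": 0, "rx": 0, "ry": 0, "rz": 3, "grip": 0},
  {"x": 0.062, "y": -0.148, "z": 0, "rx": 0, "ry": 0, "rz": 3.5, "grip": 0},
  {"x": 0.072, "y": -0.172, "z": 0, "rx": 0, "ry": 0, "rz": 4, "grip": 0},
  {"x": 0.082, "y": -0.195, "z": 0, "rx": 0, "ry": 0, "rz": 4.5, "grip": 0},
  {"x": 0.091, "y": -0.216, "z": 0, "rx": 0, "ry": 0, "rz": 5, "grip": 0},
  {"x": 0.1, "y": -0.237, "z": 0, "rx": 0, "ry": 0, "rz": 5.5, "grip": 0},
])

```text
time: 6.0
tool_pos: [0.5212, 0.0576, 0.2552]
eef_rot: [0.983, 0.186, -0.001, -0.0]
contact_force: [0.2, 0.1, -1.8]
finger_gap: 0.0277
```

```bash
python3 go.py  .505 .296 .256 17
```

```text
t 6.0 p [0.5212 0.0576 0.2552] yaw 21.46 zt [-2.5e-03  5.0e-04 -1.0e+00] gap 0.0277 F [ 0.2  0.1 -1.8] T [-0.03 -0.01 -0.04] q [-0.12  0.32  1.32  0.    1.5   1.08]
[0.505, 0.296, 0.256, 17.0] -> [ 0.0721 -0.2278 -0.0006] rv [-0.08  0.12  4.46]
```

Emit:
drive_tool([
  {"x": 0.007, "y": -0.022, "z": 0, "rx": 0, "ry": 0, "rz": 0.5, "grip": 0},
  {"x": 0.014, "y": -0.045, "z": 0, "rx": 0, "ry": 0, "rz": 1, "grip": 0},
  {"x": 0.021, "y": -0.068, "z": 0, "rx": 0, "ry": 0, "rz": 1.5, "grip": 0},
  {"x": 0.028, "y": -0.091, "z": 0, "rx": 0, "ry": 0, "rz": 2, "grip": 0},
  {"x": 0.036, "y": -0.114, "z": 0, "rx": 0, "ry": 0, "rz": 2.5, "grip": 0},
  {"x": 0.043, "y": -0.137, "z": 0, "rx": 0, "ry": 0, "rz": 3, "grip": 0},
  {"x": 0.05, "y": -0.16, "z": 0, "rx": 0, "ry": 0, "rz": 3.5, "grip": 0},
  {"x": 0.057, "y": -0.182, "z": 0, "rx": 0, "ry": 0, "rz": 4, "grip": 0},
  {"x": 0.063, "y": -0.202, "z": 0, "rx": 0, "ry": 0, "rz": 4.5, "grip": 0},
  {"x": 0.068, "y": -0.217, "z": 0, "rx": 0, "ry": 0, "rz": 4.5, "grip": 0},
  {"x": 0.071, "y": -0.226, "z": 0, "rx": 0, "ry": 0, "rz": 4.5, "grip": 0},
  {"x": 0.072, "y": -0.23, "z": 0, "rx": 0, "ry": 0, "rz": 4.5, "grip": 0},
])

```text
time: 7.0
tool_pos: [0.5042, 0.2972, 0.2553]
eef_rot: [0.989, 0.148, -0.001, 0.0]
contact_force: [-0.1, 0.1, -2.8]
finger_gap: 0.028
```

```bash
python3 go.py  .505 .296 .173 17; python3 - <<'E'
from h import *
im,_=manip.camera("scene"); im2,_=manip.camera("top"); cv2.imwrite("pics/scene2.png",im); cv2.imwrite("pics/top2.png",im2)
S=np.array([.505,.296,.18]); print(proj("scene",[S,S+[0,0,.125],[.505,.296,.0465]]))
o=np.hstack([cv2.resize(im[130:310,180:300],(400,600),interpolation=3),cv2.resize(im2[170:290,170:250],(400,600),interpolation=3)])
cv2.imwrite("pics/f.png",o)
E
```

```text
t 7.0 p [0.5042 0.2972 0.2553] yaw 17.06 zt [-2.e-03 -5.e-04 -1.e+00] gap 0.028 F [-0.1  0.1 -2.8] T [ 0.04 -0.05 -0.02] q [0.33 0.43 1.15 0.   1.57 1.6 ]
[0.505, 0.296, 0.173, 17.0] -> [0.0005 0.0014 0.0823] rv [-0.01  0.12  0.06]
[[237.73615973 199.99415308]
 [229.6744288  118.34456915]
 [245.04012514 273.96905287]]
```

View pics/f.png

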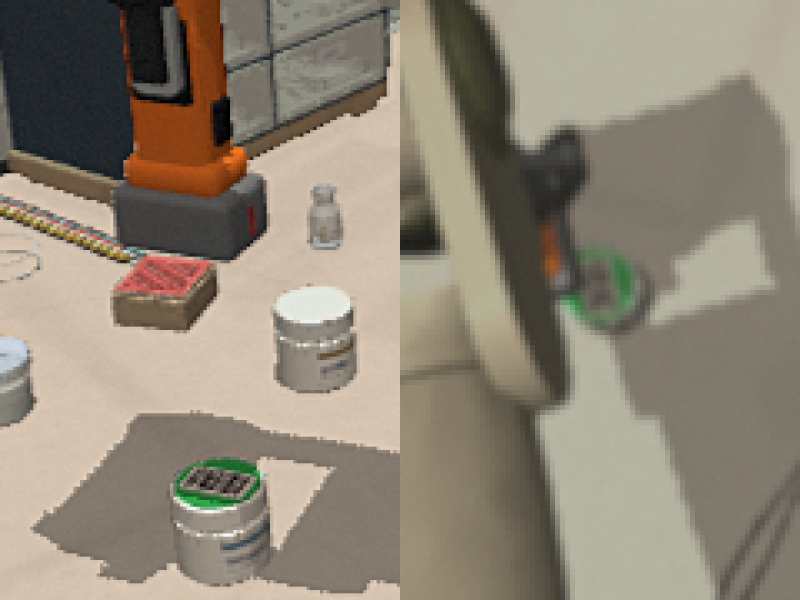

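```bash
python3 - <<'E'
from h import *
a=np.radians(17); R=np.array([[np.cos(a),-np.sin(a),0],[np.sin(a),np.cos(a),0],[0,0,1]])
for c in ((.5045,.297,.179),):
    for z in(0,.03,.125):
        h=(.03,.02) if z<.05 else (.019,.014)
        q=proj("scene",np.array([(sx*h[0],sy*h[1],z) for sx in(-1,1) for sy in(-1,1)])@R.T+c)
        print(z,np.round((q-[180,130]+.5)*10/3-.5,0).tolist())
E
```

```text
0 [[272.0, 228.0], [233.0, 265.0], [156.0, 212.0], [112.0, 247.0]]
0.03 [[268.0, 167.0], [227.0, 201.0], [150.0, 153.0], [104.0, 185.0]]
0.125 [[223.0, -40.0], [191.0, -23.0], [143.0, -46.0], [108.0, -30.0]]
```

```bash
python3 - <<'E'
from h import *
im,d=manip.camera("scene"); s=manip.read_state(); p=s["tool_pos"]; print(p)
K,T=cam("scene"); v,u=np.mgrid[120:320,190:290]; D=d[120:320,190:290]
P=np.stack([(u-K[0,2])/K[0,0]*D,-(v-K[1,2])/K[1,1]*D,-D],-1)@T[:3,:3].T+T[:3,3]
a=np.radians(17); c,sn=np.cos(a),np.sin(a)
q=P-[.505,.296,0]; L=np.stack([c*q[...,0]+sn*q[...,1],-sn*q[...,0]+c*q[...,1],P[...,2]-(p[2]-.0765)],-1)
H=(L[...,2]>.004)&(L[...,2]<.027)&(abs(L[...,0])<.045)&(abs(L[...,1])<.035)&(D>0)
h=L[H]; print(len(h), "bottom z",np.percentile(L[(abs(L[...,0])<.04)&(abs(L[...,1])<.03)&(L[...,2]<.03)&(L[...,2]>-.03)][:,2],[0,2,5]))
f=h[abs(h[:,0])<.022]; print("+y face",len(f),np.median(f[:,1]),f[:,1].std(), "slope dy/dx",np.polyfit(f[:,0],f[:,1],1)[0],"dy/dz",np.polyfit(f[:,2],f[:,1],1)[0])
g=h[(h[:,1]<.012)&(h[:,0]<-.02)]; print("-x face",len(g),np.median(g[:,0]),g[:,0].std(),"dx/dz",np.polyfit(g[:,2],g[:,0],1)[0]); print("x pct",np.percentile(h[:,0],[1,5,95,99]))
lid=(abs(P[...,2]-.046)<.004)&(np.hypot(q[...,0],q[...,1])<.03); l=q[lid]; print("lid",len(l),l[:,:2].min(0),l[:,:2].max(0),np.median(P[lid][:,2]))
hs=cv2.cvtColor(im[120:320,190:290],cv2.COLOR_BGR2HSV); gm=cv2.inRange(hs,(45,90,50),(80,255,255)); gm[:140]=0
e=cv2.fitEllipse(cv2.convexHull(cv2.findNonZero(gm))); print("lid ctr",back("scene",np.array(e[0])+[190,120],.0465))
E
```

```text
[0.50504914 0.2954928  0.25591285]
683 bottom z [-0.00029429  0.00110411  0.00234652]
+y face 380 0.01930316472663198 0.0010689091698474285 slope dy/dx -0.034756518457422524 dy/dz -0.02965290441281216
-x face 139 -0.02958345558335649 0.0007251305573141438 dx/dz 0.02623066104983642
x pct [-0.03057671 -0.03007025  0.02463065  0.0281971 ]
lid 401 [-0.02350631 -0.0239124 ] [0.02407582 0.02433027] 0.045487243161203395
lid ctr [[0.50390446 0.29709889 0.0465    ]]
```

Emit:
drive_tool([
  {"x": 0, "y": 0, "z": 0.002, "rx": 0, "ry": 0, "rz": 0, "grip": 0},
  {"x": 0, "y": 0, "z": 0.006, "rx": 0, "ry": 0, "rz": 0, "grip": 0},
  {"x": 0, "y": 0, "z": 0.013, "rx": 0, "ry": 0, "rz": 0, "grip": 0},
  {"x": 0, "y": 0, "z": 0.022, "rx": 0, "ry": 0, "rz": 0, "grip": 0},
  {"x": 0, "y": 0, "z": 0.032, "rx": 0, "ry": 0, "rz": 0, "grip": 0},
  {"x": 0, "y": 0, "z": 0.042, "rx": 0, "ry": 0, "rz": 0, "grip": 0},
  {"x": 0, "y": 0, "z": 0.052, "rx": 0, "ry": 0, "rz": 0, "grip": 0},
  {"x": 0, "y": 0, "z": 0.062, "rx": 0, "ry": 0, "rz": 0, "grip": 0},
  {"x": 0, "y": 0, "z": 0.071, "rx": 0, "ry": 0, "rz": 0, "grip": 0},
  {"x": 0, "y": 0, "z": 0.078, "rx": 0, "ry": 0, "rz": 0, "grip": 0},
  {"x": 0, "y": 0, "z": 0.081, "rx": 0, "ry": 0, "rz": 0, "grip": 0},
  {"x": 0, "y": 0, "z": 0.082, "rx": 0, "ry": 0, "rz": 0, "grip": 0},
])

```text
time: 8.15
tool_pos: [0.5052, 0.2958, 0.1737]
eef_rot: [0.989, 0.148, -0.0, 0.0]
contact_force: [0.7, 0.4, -1.8]
finger_gap: 0.028
```

```bash
python3 go.py  .505 .296 .1735 17; python3 - <<'E'
from h import *
im,d=manip.camera("scene"); cv2.imwrite("pics/scene3.png",im)
cv2.imwrite("pics/g.png",cv2.resize(im[150:320,180:310],(459,600),interpolation=3))
E
python3 go.py .505 .296 .1735 17
```

```text
t 8.15 p [0.5052 0.2958 0.1737] yaw 16.97 zt [-8.e-04 -3.e-04 -1.e+00] gap 0.028 F [ 0.7  0.4 -1.8] T [-0.03  0.01  0.01] q [0.33 0.49 1.29 0.   1.36 1.6 ]
[0.505, 0.296, 0.1735, 17.0] -> [-0.0001 -0.0003  0.0002] rv [ 0.    0.05 -0.03]
t 8.2 p [0.5053 0.2958 0.174 ] yaw 16.98 zt [-2.e-04 -1.e-04 -1.e+00] gap 0.0281 F [ 0.3 -0.3 -2.5] T [-0.05  0.05  0.02] q [ 0.33  0.49  1.29 -0.    1.36  1.6 ]
[0.505, 0.296, 0.1735, 17.0] -> [-0.0003 -0.0003  0.0005] rv [ 0.    0.01 -0.02]
```

View pics/g.png

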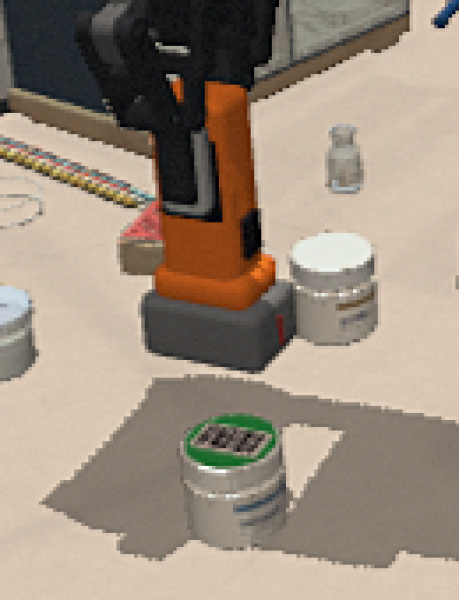

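Emit:
drive_tool([
  {"x": 0, "y": 0, "z": 0, "rx": 0, "ry": 0, "rz": 0, "grip": 0},
  {"x": 0, "y": 0, "z": 0, "rx": 0, "ry": 0, "rz": 0, "grip": 0},
  {"x": 0, "y": 0, "z": 0, "rx": 0, "ry": 0, "rz": 0, "grip": 0},
  {"x": 0, "y": 0, "z": 0, "rx": 0, "ry": 0, "rz": 0, "grip": 0},
  {"x": 0, "y": 0, "z": 0, "rx": 0, "ry": 0, "rz": 0, "grip": 0},
  {"x": 0, "y": 0, "z": 0, "rx": 0, "ry": 0, "rz": 0, "grip": 0},
  {"x": 0, "y": 0, "z": 0, "rx": 0, "ry": 0, "rz": 0, "grip": 0},
  {"x": 0, "y": 0, "z": 0, "rx": 0, "ry": 0, "rz": 0, "grip": 0},
  {"x": 0, "y": 0, "z": 0, "rx": 0, "ry": 0, "rz": 0, "grip": 0},
  {"x": 0, "y": 0, "z": 0, "rx": 0, "ry": 0, "rz": 0, "grip": 0},
  {"x": 0, "y": 0, "z": 0, "rx": 0, "ry": 0, "rz": 0, "grip": 0},
  {"x": 0, "y": 0, "z": 0, "rx": 0, "ry": 0, "rz": 0, "grip": 0},
])

```text
time: 9.2
tool_pos: [0.5053, 0.2958, 0.1743]
eef_rot: [0.989, 0.148, 0.0, 0.0]
contact_force: [0.4, 0.3, -3.2]
finger_gap: 0.0278
```

Emit:
drive_tool([
  {"x": 0, "y": 0, "z": 0, "rx": 0, "ry": 0, "rz": 0, "grip": 0},
  {"x": 0, "y": 0, "z": 0, "rx": 0, "ry": 0, "rz": 0, "grip": 0},
  {"x": 0, "y": 0, "z": 0, "rx": 0, "ry": 0, "rz": 0, "grip": 0},
  {"x": 0, "y": 0, "z": 0, "rx": 0, "ry": 0, "rz": 0, "grip": 0},
  {"x": 0, "y": 0, "z": 0, "rx": 0, "ry": 0, "rz": 0, "grip": 0},
  {"x": 0, "y": 0, "z": 0, "rx": 0, "ry": 0, "rz": 0, "grip": 0},
  {"x": 0, "y": 0, "z": 0, "rx": 0, "ry": 0, "rz": 0, "grip": 0},
  {"x": 0, "y": 0, "z": 0, "rx": 0, "ry": 0, "rz": 0, "grip": 0},
  {"x": 0, "y": 0, "z": 0, "rx": 0, "ry": 0, "rz": 0, "grip": 0},
  {"x": 0, "y": 0, "z": 0, "rx": 0, "ry": 0, "rz": 0, "grip": 0},
  {"x": 0, "y": 0, "z": 0, "rx": 0, "ry": 0, "rz": 0, "grip": 0},
  {"x": 0, "y": 0, "z": 0, "rx": 0, "ry": 0, "rz": 0, "grip": 0},
])

```text
time: 10.2
tool_pos: [0.5053, 0.2958, 0.1743]
eef_rot: [0.989, 0.148, -0.0, -0.0]
contact_force: [0.5, -0.3, -2.0]
finger_gap: 0.0277
```

Emit:
drive_tool([
  {"x": 0, "y": 0, "z": 0, "rx": 0, "ry": 0, "rz": 0, "grip": 0},
  {"x": 0, "y": 0, "z": 0, "rx": 0, "ry": 0, "rz": 0, "grip": 0},
  {"x": 0, "y": 0, "z": 0, "rx": 0, "ry": 0, "rz": 0, "grip": 0},
  {"x": 0, "y": 0, "z": 0, "rx": 0, "ry": 0, "rz": 0, "grip": 0},
  {"x": 0, "y": 0, "z": 0, "rx": 0, "ry": 0, "rz": 0, "grip": 0},
  {"x": 0, "y": 0, "z": 0, "rx": 0, "ry": 0, "rz": 0, "grip": 0},
  {"x": 0, "y": 0, "z": 0, "rx": 0, "ry": 0, "rz": 0, "grip": 0},
  {"x": 0, "y": 0, "z": 0, "rx": 0, "ry": 0, "rz": 0, "grip": 0},
  {"x": 0, "y": 0, "z": 0, "rx": 0, "ry": 0, "rz": 0, "grip": 0},
  {"x": 0, "y": 0, "z": 0, "rx": 0, "ry": 0, "rz": 0, "grip": 0},
  {"x": 0, "y": 0, "z": 0, "rx": 0, "ry": 0, "rz": 0, "grip": 0},
  {"x": 0, "y": 0, "z": 0, "rx": 0, "ry": 0, "rz": 0, "grip": 0},
])

```text
time: 11.2
tool_pos: [0.5053, 0.2958, 0.1743]
eef_rot: [0.989, 0.148, -0.0, -0.0]
contact_force: [-0.3, -0.4, -2.1]
finger_gap: 0.028
```

Emit:
drive_tool([
  {"x": 0, "y": 0, "z": -0.002, "rx": 0, "ry": 0, "rz": 0, "grip": 0},
  {"x": 0, "y": 0, "z": -0.006, "rx": 0, "ry": 0, "rz": 0, "grip": 0},
  {"x": 0, "y": 0, "z": -0.013, "rx": 0, "ry": 0, "rz": 0, "grip": 0},
  {"x": 0, "y": 0, "z": -0.022, "rx": 0, "ry": 0, "rz": 0, "grip": 0},
  {"x": 0, "y": 0, "z": -0.032, "rx": 0, "ry": 0, "rz": 0, "grip": 0},
  {"x": 0, "y": 0, "z": -0.042, "rx": 0, "ry": 0, "rz": 0, "grip": 0},
  {"x": 0, "y": 0, "z": -0.052, "rx": 0, "ry": 0, "rz": 0, "grip": 0},
  {"x": 0, "y": 0, "z": -0.062, "rx": 0, "ry": 0, "rz": 0, "grip": 0},
  {"x": 0, "y": 0, "z": -0.071, "rx": 0, "ry": 0, "rz": 0, "grip": 0},
  {"x": 0, "y": 0, "z": -0.078, "rx": 0, "ry": 0, "rz": 0, "grip": 0},
  {"x": 0, "y": 0, "z": -0.081, "rx": 0, "ry": 0, "rz": 0, "grip": 0},
  {"x": 0, "y": 0, "z": -0.082, "rx": 0, "ry": 0, "rz": 0, "grip": 0},
])

```text
time: 12.2
tool_pos: [0.5054, 0.2958, 0.2569]
eef_rot: [0.989, 0.148, 0.0, -0.0]
contact_force: [-0.3, 0.5, -2.6]
finger_gap: 0.0276
```

```bash
python3 go.py  .525 .05 .256 17 .5435 -.195 .256 16; python3 - <<'E'
from h import *
# pad centre, scene + top, unoccluded now
for n,z in(("scene",.006),("top",.006)):
    im,_=manip.camera(n); cv2.imwrite(f"pics/{n}4.png",im)
    c=proj(n,[.5435,-.195,.006])[0].astype(int)
    m=cv2.inRange(cv2.cvtColor(im,cv2.COLOR_BGR2HSV),(0,0,0),(179,255,85)); z0=np.zeros_like(m); z0[c[1]-30:c[1]+30,c[0]-36:c[0]+36]=m[c[1]-30:c[1]+30,c[0]-36:c[0]+36]
    k=max(cv2.findContours(z0,0,1)[0],key=cv2.contourArea)
    r=cv2.minAreaRect(back(n,k[:,0],.006)[:,:2].astype(np.float32)*1000); print(n,c,r)
E
```

```text
t 12.2 p [0.5054 0.2958 0.2569] yaw 16.97 zt [ 7.e-04  2.e-04 -1.e+00] gap 0.0276 F [-0.3  0.5 -2.6] T [ 0.02 -0.03  0.02] q [ 0.33  0.43  1.15 -0.    1.57  1.6 ]
[0.525, 0.05, 0.256, 17.0] -> [-0.053   0.2408  0.0009] rv [-0.   -0.04 -0.03]
[0.5435, -0.195, 0.256, 16.0] -> [-0.1069  0.4806  0.0008] rv [-0.   -0.04  0.97]
scene [372 191] ((538.2921142578125, -187.20736694335938), (119.19725036621094, 106.90281677246094), 16.588224411010742)
top [375 219] ((544.6541748046875, -195.9461669921875), (114.20663452148438, 95.1965560913086), 15.955057144165039)
```

Emit:
drive_tool([
  {"x": -0.001, "y": 0.005, "z": 0, "rx": 0, "ry": 0, "rz": 0, "grip": 0},
  {"x": -0.003, "y": 0.015, "z": 0, "rx": 0, "ry": 0, "rz": 0, "grip": 0},
  {"x": -0.007, "y": 0.031, "z": 0, "rx": 0, "ry": 0, "rz": 0, "grip": 0},
  {"x": -0.012, "y": 0.052, "z": 0, "rx": 0, "ry": 0, "rz": 0, "grip": 0},
  {"x": -0.017, "y": 0.076, "z": 0, "rx": 0, "ry": 0, "rz": 0, "grip": 0},
  {"x": -0.022, "y": 0.1, "z": 0, "rx": 0, "ry": 0, "rz": 0, "grip": 0},
  {"x": -0.028, "y": 0.124, "z": 0, "rx": 0, "ry": 0, "rz": 0, "grip": 0},
  {"x": -0.033, "y": 0.148, "z": 0, "rx": 0, "ry": 0, "rz": 0, "grip": 0},
  {"x": -0.039, "y": 0.172, "z": 0, "rx": 0, "ry": 0, "rz": 0, "grip": 0},
  {"x": -0.044, "y": 0.196, "z": 0, "rx": 0, "ry": 0, "rz": 0, "grip": 0},
  {"x": -0.049, "y": 0.219, "z": 0, "rx": 0, "ry": 0, "rz": 0, "grip": 0},
  {"x": -0.054, "y": 0.242, "z": 0, "rx": 0, "ry": 0, "rz": 0, "grip": 0},
])

```text
time: 13.3
tool_pos: [0.5239, 0.0466, 0.2561]
eef_rot: [0.989, 0.147, -0.0, 0.0]
contact_force: [-0.4, -0.8, -1.7]
finger_gap: 0.0279
```

Emit:
drive_tool([
  {"x": -0.005, "y": 0.023, "z": 0, "rx": 0, "ry": 0, "rz": 0, "grip": 0},
  {"x": -0.01, "y": 0.047, "z": 0, "rx": 0, "ry": 0, "rz": 0, "grip": 0},
  {"x": -0.016, "y": 0.071, "z": 0, "rx": 0, "ry": 0, "rz": 0, "grip": 0},
  {"x": -0.021, "y": 0.095, "z": 0, "rx": 0, "ry": 0, "rz": 0, "grip": 0},
  {"x": -0.026, "y": 0.119, "z": 0, "rx": 0, "ry": 0, "rz": 0, "grip": 0},
  {"x": -0.032, "y": 0.143, "z": 0, "rx": 0, "ry": 0, "rz": 0, "grip": 0},
  {"x": -0.037, "y": 0.167, "z": 0, "rx": 0, "ry": 0, "rz": 0, "grip": 0},
  {"x": -0.042, "y": 0.19, "z": 0, "rx": 0, "ry": 0, "rz": 0, "grip": 0},
  {"x": -0.047, "y": 0.21, "z": 0, "rx": 0, "ry": 0, "rz": 0, "grip": 0},
  {"x": -0.051, "y": 0.225, "z": 0, "rx": 0, "ry": 0, "rz": 0, "grip": 0},
  {"x": -0.053, "y": 0.234, "z": 0, "rx": 0, "ry": 0, "rz": 0, "grip": 0},
  {"x": -0.0535, "y": 0.237, "z": 0, "rx": 0, "ry": 0, "rz": 0, "grip": 0},
])

```text
time: 14.3
tool_pos: [0.542, -0.1951, 0.256]
eef_rot: [0.989, 0.147, -0.0, -0.0]
contact_force: [0.2, -0.6, -2.6]
finger_gap: 0.0276
```

```bash
python3 - <<'E'
from h import *
im,d=manip.camera("scene"); cv2.imwrite("pics/scene5.png",im)
E
python3 go.py .5425 -.194 .0825 17
```

```text
t 14.35 p [ 0.5422 -0.1946  0.2561] yaw 16.91 zt [-4.e-04  2.e-04 -1.e+00] gap 0.0279 F [-0.2 -0.5 -2.4] T [-0.03  0.04  0.  ] q [-0.55  0.41  1.18 -0.    1.55  0.73]
[0.5425, -0.194, 0.0825, 17.0] -> [ 0.0006 -0.0004  0.1736] rv [-0.02  0.02 -0.09]
```

Emit:
drive_tool([
  {"x": 0, "y": 0, "z": 0.004, "rx": 0, "ry": 0, "rz": 0, "grip": 0},
  {"x": 0, "y": 0, "z": 0.012, "rx": 0, "ry": 0, "rz": 0, "grip": 0},
  {"x": 0, "y": 0, "z": 0.026, "rx": 0, "ry": 0, "rz": 0, "grip": 0},
  {"x": 0, "y": 0, "z": 0.044, "rx": 0, "ry": 0, "rz": 0, "grip": 0},
  {"x": 0, "y": 0, "z": 0.064, "rx": 0, "ry": 0, "rz": 0, "grip": 0},
  {"x": 0, "y": 0, "z": 0.084, "rx": 0, "ry": 0, "rz": 0, "grip": 0},
  {"x": 0, "y": 0, "z": 0.104, "rx": 0, "ry": 0, "rz": 0, "grip": 0},
  {"x": 0, "y": 0, "z": 0.122, "rx": 0, "ry": 0, "rz": 0, "grip": 0},
  {"x": 0, "y": 0, "z": 0.138, "rx": 0, "ry": 0, "rz": 0, "grip": 0},
  {"x": 0, "y": 0, "z": 0.15, "rx": 0, "ry": 0, "rz": 0, "grip": 0},
  {"x": 0, "y": 0, "z": 0.157, "rx": 0, "ry": 0, "rz": 0, "grip": 0},
  {"x": 0, "y": 0, "z": 0.16, "rx": 0, "ry": 0, "rz": 0, "grip": 0},
])

```text
time: 15.35
tool_pos: [0.5419, -0.1927, 0.095]
eef_rot: [0.989, 0.148, -0.001, -0.001]
contact_force: [1.6, 0.6, -2.7]
finger_gap: 0.0274
```

```bash
python3 - <<'E'
from h import *
im,d=manip.camera("scene"); cv2.imwrite("pics/scene6.png",im)
cv2.imwrite("pics/i.png",cv2.resize(im[130:230,320:430],(660,600),interpolation=3))
E
python3 go.py .5425 -.194 .0825 17
```

```text
t 15.4 p [ 0.542  -0.1929  0.0953] yaw 17.02 zt [-1.4e-03  9.0e-04 -1.0e+00] gap 0.0279 F [-1.5 -0.4 -1.9] T [ 0.04  0.01 -0.03] q [-0.55  0.55  1.43  0.    1.16  0.73]
[0.5425, -0.194, 0.0825, 17.0] -> [0.0002 0.0012 0.0128] rv [-0.07  0.06  0.02]
```

View pics/i.png

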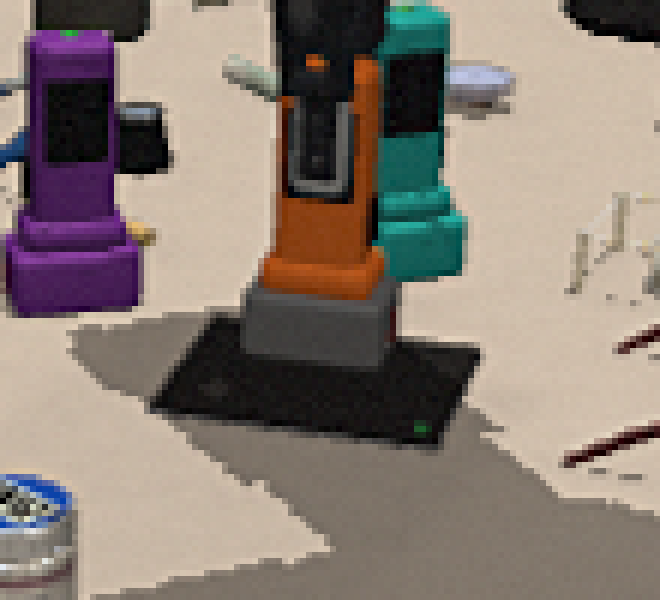

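Emit:
drive_tool([
  {"x": 0, "y": 0, "z": 0.002, "rx": 0, "ry": 0, "rz": 0, "grip": 0},
  {"x": 0, "y": 0, "z": 0.004, "rx": 0, "ry": 0, "rz": 0, "grip": 0},
  {"x": 0, "y": 0, "z": 0.006, "rx": 0, "ry": 0, "rz": 0, "grip": 0},
  {"x": 0, "y": 0, "z": 0.008, "rx": 0, "ry": 0, "rz": 0, "grip": 0},
  {"x": 0, "y": 0, "z": 0.009, "rx": 0, "ry": 0, "rz": 0, "grip": 0},
  {"x": 0, "y": 0, "z": 0.01, "rx": 0, "ry": 0, "rz": 0, "grip": 0},
  {"x": 0, "y": 0, "z": 0.0107, "rx": 0, "ry": 0, "rz": 0, "grip": 0},
  {"x": 0, "y": 0, "z": 0.0114, "rx": 0, "ry": 0, "rz": 0, "grip": 0},
  {"x": 0, "y": 0, "z": 0.012, "rx": 0, "ry": 0, "rz": 0, "grip": 0},
  {"x": 0, "y": 0, "z": 0.0125, "rx": 0, "ry": 0, "rz": 0, "grip": 0},
  {"x": 0, "y": 0, "z": 0.0125, "rx": 0, "ry": 0, "rz": 0, "grip": 0},
  {"x": 0, "y": 0, "z": 0.0125, "rx": 0, "ry": 0, "rz": 0, "grip": 0},
])

```text
time: 16.4
tool_pos: [0.5423, -0.1937, 0.0838]
eef_rot: [0.989, 0.148, 0.0, -0.0]
contact_force: [-0.6, -0.4, -0.9]
finger_gap: 0.028
```

```bash
python3 go.py .5425 -.194 .0825 17
```

```text
t 16.4 p [ 0.5423 -0.1937  0.0838] yaw 16.97 zt [ 0.  0. -1.] gap 0.028 F [-0.6 -0.4 -0.9] T [-0.02 -0.01  0.05] q [-0.55  0.57  1.44  0.    1.14  0.73]
[0.5425, -0.194, 0.0825, 17.0] -> [0.0001 0.0003 0.0013] rv [-0.   -0.   -0.03]
```

Emit:
drive_tool([
  {"x": 0, "y": 0, "z": 0.0003, "rx": 0, "ry": 0, "rz": 0, "grip": 0},
  {"x": 0, "y": 0, "z": 0.0006, "rx": 0, "ry": 0, "rz": 0, "grip": 0},
  {"x": 0, "y": 0, "z": 0.0009, "rx": 0, "ry": 0, "rz": 0, "grip": 0},
  {"x": 0, "y": 0, "z": 0.0009, "rx": 0, "ry": 0, "rz": 0, "grip": 0},
])

```text
time: 16.73
tool_pos: [0.5423, -0.1937, 0.0829]
eef_rot: [0.989, 0.148, -0.0, -0.0]
contact_force: [0.3, 0.2, -1.9]
finger_gap: 0.0282
```

```bash
python3 go.py .5425 -.194 .0825 17
```

```text
t 16.73 p [ 0.5423 -0.1937  0.0829] yaw 16.98 zt [-0. -0. -1.] gap 0.0282 F [ 0.3  0.2 -1.9] T [-0.03 -0.   -0.06] q [-0.55  0.57  1.44 -0.    1.13  0.73]
[0.5425, -0.194, 0.0825, 17.0] -> [0.0001 0.0003 0.0004] rv [-0.    0.   -0.02]
```

Emit:
drive_tool([
  {"x": 0, "y": 0, "z": 0.0003, "rx": 0, "ry": 0, "rz": 0, "grip": 0},
  {"x": 0, "y": 0, "z": 0.0006, "rx": 0, "ry": 0, "rz": 0, "grip": 0},
  {"x": 0, "y": 0, "z": 0.0009, "rx": 0, "ry": 0, "rz": 0, "grip": 0},
  {"x": 0, "y": 0, "z": 0.0009, "rx": 0, "ry": 0, "rz": 0, "grip": 0},
])

```text
time: 17.07
tool_pos: [0.5424, -0.1938, 0.0825]
eef_rot: [0.989, 0.148, 0.0, 0.0]
contact_force: [-1.1, 0.1, 4.4]
finger_gap: 0.028
```

```bash
python3 go.py .5425 -.194 .0825 17
```

```text
t 17.07 p [ 0.5424 -0.1938  0.0825] yaw 16.98 zt [ 5.e-04 -4.e-04 -1.e+00] gap 0.028 F [-1.1  0.1  4.4] T [0.22 0.38 0.01] q [-0.55  0.57  1.44 -0.    1.13  0.73]
[0.5425, -0.194, 0.0825, 17.0] -> [0.     0.0002 0.    ] rv [ 0.03 -0.02 -0.02]
```

Emit:
drive_tool([
  {"x": 0, "y": 0, "z": 0, "rx": 0, "ry": 0, "rz": 0, "grip": 0.34},
  {"x": 0, "y": 0, "z": 0, "rx": 0, "ry": 0, "rz": 0, "grip": 0.38},
  {"x": 0, "y": 0, "z": 0, "rx": 0, "ry": 0, "rz": 0, "grip": 0.44},
  {"x": 0, "y": 0, "z": 0, "rx": 0, "ry": 0, "rz": 0, "grip": 0.55},
  {"x": 0, "y": 0, "z": 0, "rx": 0, "ry": 0, "rz": 0, "grip": 0.7},
  {"x": 0, "y": 0, "z": 0, "rx": 0, "ry": 0, "rz": 0, "grip": 0.9},
  {"x": 0, "y": 0, "z": 0, "rx": 0, "ry": 0, "rz": 0, "grip": 0.9},
  {"x": 0, "y": 0, "z": 0, "rx": 0, "ry": 0, "rz": 0, "grip": 0.9},
  {"x": 0, "y": 0, "z": 0, "rx": 0, "ry": 0, "rz": 0, "grip": 0.9},
  {"x": 0, "y": 0, "z": 0, "rx": 0, "ry": 0, "rz": 0, "grip": 0.9},
])

```text
time: 17.9
tool_pos: [0.5423, -0.1937, 0.082]
eef_rot: [0.989, 0.148, 0.0, -0.0]
contact_force: [-0.1, 0.3, 0.1]
finger_gap: 0.0773
```

```bash
python3 go.py .54 -.194 .25 17
```

```text
t 17.9 p [ 0.5423 -0.1937  0.082 ] yaw 16.97 zt [ 0.  0. -1.] gap 0.0773 F [-0.1  0.3  0.1] T [ 0.01  0.01 -0.01] q [-0.55  0.57  1.44  0.    1.13  0.73]
[0.54, -0.194, 0.25, 17.0] -> [-0.0023 -0.0004 -0.168 ] rv [-0.   -0.   -0.03]
```

Up, then back toward the robot to clear the view.

Emit:
drive_tool([
  {"x": 0, "y": 0, "z": -0.003, "rx": 0, "ry": 0, "rz": 0, "grip": 0.9},
  {"x": 0, "y": 0, "z": -0.01, "rx": 0, "ry": 0, "rz": 0, "grip": 0.9},
  {"x": 0, "y": 0, "z": -0.023, "rx": 0, "ry": 0, "rz": 0, "grip": 0.9},
  {"x": 0, "y": 0, "z": -0.04, "rx": 0, "ry": 0, "rz": 0, "grip": 0.9},
  {"x": 0, "y": 0, "z": -0.06, "rx": 0, "ry": 0, "rz": 0, "grip": 0.9},
  {"x": 0, "y": 0, "z": -0.08, "rx": 0, "ry": 0, "rz": 0, "grip": 0.9},
  {"x": 0, "y": 0, "z": -0.1, "rx": 0, "ry": 0, "rz": 0, "grip": 0.9},
  {"x": -0.01, "y": 0, "z": -0.12, "rx": 0, "ry": 0, "rz": 0, "grip": 0.9},
  {"x": -0.03, "y": 0, "z": -0.14, "rx": 0, "ry": 0, "rz": 0, "grip": 0.9},
  {"x": -0.055, "y": 0, "z": -0.155, "rx": 0, "ry": 0, "rz": 0, "grip": 0.9},
  {"x": -0.085, "y": 0, "z": -0.165, "rx": 0, "ry": 0, "rz": 0, "grip": 0.9},
  {"x": -0.115, "y": 0, "z": -0.17, "rx": 0, "ry": 0, "rz": 0, "grip": 0.9},
])

```text
time: 18.9
tool_pos: [0.4315, -0.2275, 0.2541]
eef_rot: [0.989, 0.148, 0.001, 0.001]
contact_force: [0.4, 0.1, -0.3]
finger_gap: 0.0769
```

Emit:
drive_tool([
  {"x": -0.03, "y": 0, "z": 0, "rx": 0, "ry": 0, "rz": 0, "grip": 0.9},
  {"x": -0.05, "y": 0, "z": 0, "rx": 0, "ry": 0, "rz": 0, "grip": 0.9},
  {"x": -0.06, "y": 0, "z": 0, "rx": 0, "ry": 0, "rz": 0, "grip": 0.9},
  {"x": -0.06, "y": 0, "z": 0, "rx": 0, "ry": 0, "rz": 0, "grip": 0.9},
  {"x": -0.06, "y": 0, "z": 0, "rx": 0, "ry": 0, "rz": 0, "grip": 0.9},
])

```text
time: 19.32
tool_pos: [0.3753, -0.2449, 0.2525]
eef_rot: [0.989, 0.147, 0.0, 0.0]
contact_force: [1.5, 0.7, -0.7]
finger_gap: 0.0769
```

```bash
python3 go.py; python3 - <<'E'
from fit import *
I={}
for n,b in(("scene",(374,171,20,40)),("top",(382,217,16,18))):
    im,d=manip.camera(n); I[n]=im; cv2.imwrite(f"pics/{n}7.png",im)
    print(n,fit(n,im,b,(.542,-.194,(.2,.4)),.006)[0])
for n,b in(("scene",(247,280,22,25)),("top",(211,228,15,15))):
    m=cv2.inRange(cv2.cvtColor(I[n],cv2.COLOR_BGR2HSV),(45,90,50),(80,255,255)); z=np.zeros_like(m); c,r,w,h=b; z[r-h:r+h,c-w:c+w]=m[r-h:r+h,c-w:c+w]
    print("green",n,back(n,cv2.fitEllipse(cv2.convexHull(cv2.findNonZero(z)))[0],.0465))
for n,b in(("scene",(321,215,20,20)),("top",(299,218,14,14))):
    m=cv2.inRange(cv2.cvtColor(I[n],cv2.COLOR_BGR2HSV),(100,100,60),(125,255,255)); z=np.zeros_like(m); c,r,w,h=b; z[r-h:r+h,c-w:c+w]=m[r-h:r+h,c-w:c+w]
    if z.any(): print("blue",n,back(n,cv2.fitEllipse(cv2.convexHull(cv2.findNonZero(z)))[0],.0425))
s,t=I["scene"],I["top"]
cv2.imwrite("pics/j.png",np.hstack([cv2.resize(s[130:230,320:430],(440,400),interpolation=3),cv2.resize(t[190:250,340:400],(360,400),interpolation=3)]))
E
```

```text
t 19.32 p [ 0.3753 -0.2449  0.2525] yaw 16.93 zt [ 9.e-04 -5.e-04 -1.e+00] gap 0.0769 F [ 1.5  0.7 -0.7] T [ 0.01 -0.01 -0.01] q [-0.84  0.18  1.52  0.    1.44  0.43]
scene [ 0.5409 -0.1919 26.6627  0.7998  0.0719]
top [ 0.5442 -0.193  16.7644  0.7429  0.0599]
green scene [[0.50407948 0.29708509 0.0465    ]]
green top [[0.5063075  0.29483563 0.0465    ]]
blue scene [[0.53573348 0.03770673 0.0425    ]]
blue top [[0.53855562 0.03546581 0.0425    ]]
```

View pics/j.png

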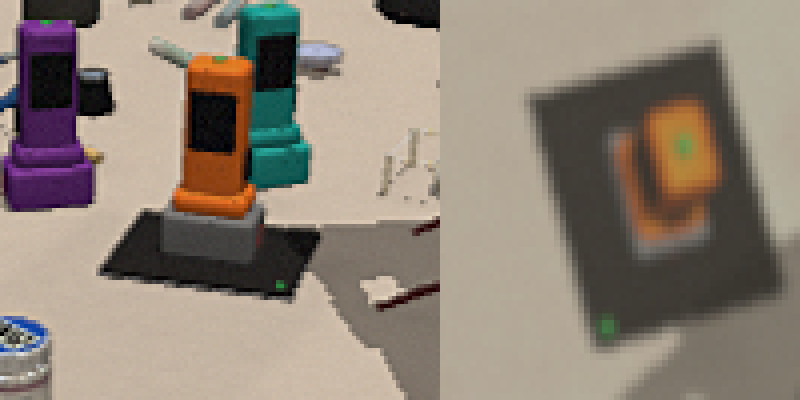

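```bash
python3 -c "
from station import manip
print(manip.job_done())"
```

```text
the job is handed in; nothing more can be done
None
```

The job is done and handed in after about 19.3 s, well inside the 48 s limit. I gripped the orange scanner and held it still for about 3 s above the green jar's code. Then I stood it back on its black pad, let go and backed the arm off.

**Scan:** By depth measurement before the final descent, the window was within about 1 mm of the lid centre. It was held about 5 cm above the lid, with the head's long side at 17° in the world frame, matching the row of bars. While crossing between pad and jar, the window was about 14 cm above the blue jar's lid, beyond the 80 mm reading range.

**Final checks:**
- **Scanner:** It stands upright on the pad. The two cameras disagree slightly on how well it is centred, by about 3 mm and 2 mm in opposite directions, but their averages agree to about 1 mm. I didn't adjust it further.
- **Jars:** The green and blue jars both measured within 0.2 mm of where they started.
- **Forces:** The wrist force readings stayed below about 5 N, and set-down contact read 4.4 N.

**Disagreements and failures:**
- **Final yaw:** The silhouette fit from the scene camera gave the scanner's final yaw as 27°, while the top camera gave 17°. The robot's own pose says 17°, so I trust that one.
- **Scene-camera pad outline:** It came out 7 mm too deep in y because the pad's front edge was counted, so I corrected for that.
- **First move call:** It was refused because it left out some keys. Nothing moved.

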